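Lift the split ring off a banding-wheel spindle

ROBOT

A 6-joint arm with a two-finger parallel gripper is mounted at the origin on the work surface. World frame = base frame: x ahead of the robot, y to its left, z up, the work surface at z = 0. Lengths are in m, angles in rad, forces in N, time in s.
With the tool pointing down it reaches from about 0.275 to 0.875 m from the base axis. Payload 12.5 kg.
Tool frame: the origin (TCP) lies on the front face of the gripper's body, between the roots of the fingers; the fingertips stand 73 mm ahead of it and the grasp point (between the pads) lies 54 mm ahead of it (arm.tcp_to_grasp is the distance from the TCP to the grasp point, in m); z points along the fingers, y is the line along which they close (so a half turn about z gives the same grasp; the last joint's range is limited). The gripper opens to 85 mm and grips with 20 to 120 N. Pads are 22 mm wide; open, the fingers measure 114 mm over their backs; the gripper's body (76 mm by 85 mm) begins 54 mm behind the grasp point. The pads swing forward as they close: fully open they stand 13 mm farther back than shut.
Start: joints at [-1.198, 0.351, 1.652, -0, 1.139, -0.085], TCP at [0.243, -0.493, 0.304] pointing down, gripper open.
Joint ranges: [-2.75, 2.75], [-0.79, 2.1], [0.01, 2.65], [-1.57, 4.71], [0.07, 3.14], [-2.87, 2.87]. Speed limits (rad/s): [2.22, 2.22, 2.79, 3.14, 3.14, 3.14].

INTERFACE

Orientations are given as a unit quaternion [w, x, y, z].
In Python, from bench import arm gives the robot as it stands.
- The arm moves only by the shell command python3 -m creep 'ROWS' [OPENING] [FORCE]. ROWS is JSON, one flat list of numbers, 6 for each row, row after row: the shift along the tool's x, y, z in cm, then the turn, a rotation vector about the tool's x, y, z in rad. In form: [x, y, z, ax, ay, az, x, y, z, ax, ay, az, ...]. A call has 1 to 5 rows; each row is the pose to reach, as a shift and turn from the pose commanded when the call began, along the tool's axes at that moment; what a row does not reach only later rows make up. A row lasts 1/10 s, in which the tool goes at most 50 mm and 8.59 degrees, less where a joint would pass 70% of its speed; a pose out of reach is approached as far as the arm can. A call with a gripper value outside its range is refused whole. OPENING is the opening, from 0 (shut) to 1 (fully open), set as the call begins (- or left out, the last holds). The fingers move at their own pace and stop on an object; FORCE is the grip in N (left out, the last holds). Time passes only in rows, so rows that repeat a pose let the fingers close. It gives the time, the measured TCP pose, the force, the opening and the grip force at its end, in the units of the state.
- arm.get_state(): the state, without advancing time (a new reading comes with each control period).
- arm.capture(name): name is "side" or "top" or "wrist"; returns the picture (400x640x3 uint8, red, green, blue); there is no depth.
- arm.camera_info(name): a dict with "fx", "fy", "cx", "cy" (pixels), "k1" (the pictures are not rectified: a ray, as slopes to the right and down, at radius r is drawn at 1 + k1 r^2 times it, then the intrinsics apply), "position" and "attitude" of the camera in the world. Camera axes: x right, y up, looking along -z (the intrinsics and any distortion apply to the point x, -y, -z); pixel columns grow to the right and rows downward; lengths in m; the calibration is good to about 2 mm. A picture is of the moment at which its call begins: read the wrist's pose just before it. camera_info takes no time and is no camera call; for the wrist camera it gives the pose at the moment of the call.
- arm.close_job(): hands the job in; it is judged then, once.
The state is a dict: "time": time; "joint_pos": joint angles; "qd": joint speeds; "joint_efforts": joint torques, N m; "position": TCP position; "tcp_rot": TCP orientation; "contact_force": force on the tool from outside, world axes, zero at the start; "moment": the same for the moment, N m; "width": finger opening in m; "grasp_force": force on a finger pad.
Only numpy, scipy, OpenCV 4.12 (cv2) and the standard library are available. Lean on these libraries where they do the work, as an engineer would, in place of code of your own. Each camera call takes 0.05 s, during which the arm holds its last target. There are 200 camera calls.

TASK

The retaining ring on the bare spindle of the modelling turntable has to come off. Take the hooked pick out of its stand, work its tip under one end of the split ring and gently lift that end well up out of the groove over the spindle's side lips, never using more than a moderate hand force; only then take the ring with the fingers and leave it lying flat in the shallow white dish. Put the pick down anywhere on the bench and do not disturb the wax block, the spray can or the spatula.

Things in the scene. Friction and masses are not known exactly. Their poses are not given: they have to be found in the camera images.
- spindle_seat (a point): Centre of the seated ring, on the vertical axis of the fixed spindle, 62.5 mm above the bench; z up, x points out through the seated ring's gap. The round steel spindle head here is 48.6 mm across, its top 7.5 mm above this point. Two rounded lips on its sides (50 to 85 degrees either side of +x) (tops 9 mm above this point) overhang the ring by about 1.5 mm and keep it down.
- spindle_ledge (a point): Point on the flat front ledge, 40 mm along x from the spindle's axis, 55 mm above the bench (7.5 below spindle_seat). Ledge: x 20 to 50 mm, y -22 to 22 mm from the axis. Between it and both ring ends is a slot 4.5 mm high, open to +x, closed inwards by the spindle head: the pick's foot goes in there. Lift with the foot 1 to 2 mm clear of the head: pressed on it, it jams.
- spindle: Fixed turntable foot: origin on the bench on its axis, axes as spindle_seat. Grey disc 150 mm across, 18 mm high; dark column 52 mm across up to 55 mm height; on it a 4.5 mm steel plate (x -28 to 9, y -26.5 to 26.5 mm) on which the ring rests, its ends jutting out in front of the plate.
- ring_center (a point): Centre of the loose split steel ring, half-way up its wire; x points to the middle of its gap, z along its axis. Round wire 6 mm thick, outside diameter 62 mm, inside 50 mm, 40 g; gap about 7.5 mm. Springy: the halves flex open about the point opposite the gap. After it is freed, grip it across its outside, 90 degrees from the gap.
- ring: The split ring, origin 3 mm below ring_center, same axes. One end must be lifted about 3 to 6 mm, with some 5 to 15 N, until the ring jumps over the lips; it then lies loose, perhaps tilted, on the spindle head. If one of its sides is then still less than 4 mm above its seat, that side is caught under its lip: lift the other end likewise before you grip it.
- ring_end_left (a point): Centre of the wire 19 degrees to the +y side of the ring's gap middle (5 degrees in from that end of the ring): 26.5 mm along x and 9.1 mm along y from ring_center. A good place for the pick.
- ring_end_right (a point): The same on the other end, on the -y side.
- pick_grip (a point): Centre of the pick's upright square wooden handle (16 x 16 mm, 80 mm long, this point 36 mm below its top), where to grasp it; z up along the pick. Below the handle a brass collar 30 x 22 x 5 mm (underside 49 mm below this point), then a steel shank 6 mm thick. It hangs by its collar in the stand's slot and comes out straight up (85 mm or more).
- pick_tip (a point): Nominal end of the pick's foot, middle of its lower edge: 12 mm along the pick's -x and 105 mm below pick_grip. The foot is flat, 3 mm thick, 6 mm wide, reaches 12 mm from the shank's axis. The steel tip is clamped in the collar at a length that differs each time: the real foot is 0 to 16 mm lower than this point tells. Find out by touch.
- stand: Fixed wooden block 90 x 70 x 80 mm with the pick's slot (20 x 10 mm, centre at x -4 mm) from its top; origin at the middle of its underside. The seated pick's axis is at the origin, its nominal foot 24 mm above the bench.
- dish_floor (a point): Middle of the inner floor (4 mm above the bench) of the fixed shallow round white dish: inside diameter 124 mm at the floor, wall 4 mm, rim 18 mm above the bench.
- pick: The pick, 141 to 157 mm tall, 70 g; origin at the nominal bottom of its shank's axis, 105 mm below pick_grip, same axes.
- wax: Bystander: pale yellow wax block 100 x 70 x 28 mm, origin under its middle.
- can: Bystander: upright spray can, 60 mm across and 170 mm tall, origin under its middle.
- spatula: Bystander: spatula with flat steel blade (90 x 70 mm) and wooden handle lying on the bench, 195 mm long.

How it is judged:
On the way, in this order (a step that is already met when the one before it is completed fails the run):
1. the pick, touching the ring, has lifted one end of the ring at least 6 mm above its seat, out over the lips, with no finger on the ring (z of any of ring_end_left, ring_end_right in the frame of spindle_seat above 0.006 m and contact force between pick and ring above 0.05 N and contact force between the fingers and ring below 0.05 N), for 0.1 s.
2. the ring lies in the dish (horizontal distance between ring_center and dish_floor below 0.04 m and z of ring_center in the frame of dish_floor below 0.01 m), for 0.2 s.
At the end, for the whole second after the job is handed in: The ring lies flat (within 0.2 rad, its centre under 10 mm above the dish floor) and at rest inside the dish, its centre within 40 mm of the dish's middle; the pick is at rest on the bench or in its stand (its foot end between 20 mm below and 80 mm above the bench top) (all of step 2 and angle between ring_center's own z axis and vertical below 0.2 rad and linear speed of each of ring, pick below 0.03 m/s and height (world z) of pick between -0.02 and 0.08 m); the robot touches nothing.
It fails at once if the pick presses on the ring with more than 25 N (contact force between pick and ring above 25 N).
It fails at once if the pick presses on the spindle, its plate or its ledge with more than 20 N (contact force between pick and spindle above 20 N).
It fails at once if the wax block, the spray can or the spatula is shifted by more than 15 mm (distance of any of wax, can, spatula from where it was at the start of the episode above 0.015 m).
It also fails if it takes over 72 s, if anything falls off the work surface, if the arm or the gripper's body presses on something with over 40 N, if the wrist force passes 120 N, or if a joint passes its speed limit or range.

## Working session

There is one attempt and no reset: what is moved stays moved. The work goes in short steps, Python scripts to look and compute and a shell command to move; the robot and the scene stay as the last step left them, time stands still between calls to the robot, and variables do not carry over. Pictures are saved under pics/ and viewed, at most 10 in all, crops included, and the job is handed in when it is done.

```bash
mkdir -p pics; ls; python3 - <<'E'
from bench import arm
import cv2
for n in("top","side"):
    i=arm.camera_info(n);print(n,i)
    cv2.imwrite(f"pics/{n}0.png",arm.capture(n)[:,:,::-1])
print(arm.get_state())
E
```

```text
pics
top {'fx': 458.40332696541344, 'fy': 458.40332696541344, 'cx': 319.38775498595356, 'cy': 196.0772981363801, 'k1': -0.06464713687217502, 'position': array([ 0.38815059, -0.09189385,  1.21402243]), 'attitude': array([-0.69689466, -0.06132782,  0.06523492,  0.71156246])}
side {'fx': 424.00685781485635, 'fy': 424.00685781485635, 'cx': 320.5139567691026, 'cy': 203.39683194257006, 'k1': -0.04085017156089253, 'position': array([0.39452953, 0.61205849, 0.68559754]), 'attitude': array([-0.10971492, -0.0641203 ,  0.42537086,  0.89605293])}
{'time': 0.1, 'joint_pos': array([-1.19757594e+00,  3.51187639e-01,  1.65234966e+00, -3.85826811e-05,
        1.13908460e+00, -8.45786753e-02]), 'qd': array([-0.00043784, -0.00271784, -0.00317198,  0.00269387,  0.00062499,
       -0.00033563]), 'joint_efforts': array([ 4.10334815e-04, -5.06834328e+01, -2.91875947e+01, -8.93183665e-05,
        2.61297100e-03,  2.46796930e-05]), 'position': array([ 0.24303476, -0.4931503 ,  0.30341329]), 'tcp_rot': array([-5.06751326e-04,  9.73914724e-01,  2.26913738e-01, -9.13480610e-05]), 'contact_force': array([ 0.89587269, -0.0730305 , -0.29220305]), 'moment': array([-0.03207892,  0.02652136,  0.04095637]), 'grasp_force': 0.0, 'width': 0.08586571388042352}
```

View pics/top0.png

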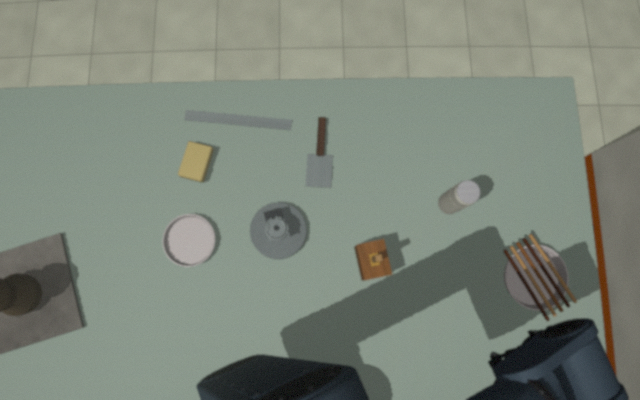

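View pics/side0.png

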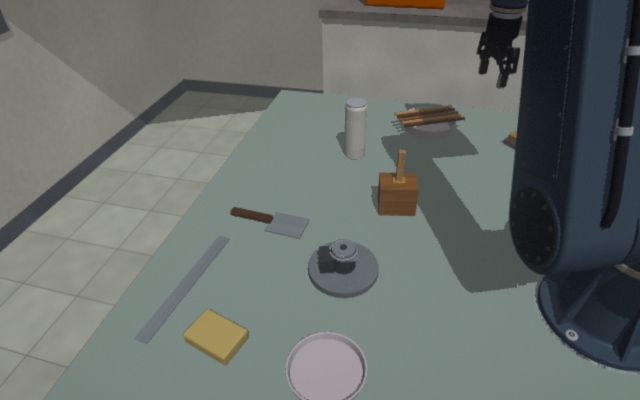

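The top view shows the dish at (190,240), spindle (278,228), stand and pick (375,259), can (460,195), wax (196,161) and spatula (320,160). The ledge points up-left in the image. Next I need enlarged crops.

```bash
cat > h.py <<'E'
import numpy as np, cv2
from bench import arm
from scipy.spatial.transform import Rotation as R
def rot(q): return R.from_quat([q[1],q[2],q[3],q[0]])
def ray(i,u,v):
    K=np.array([[i['fx'],0,i['cx']],[0,i['fy'],i['cy']],[0,0,1]])
    p=cv2.undistortPoints(np.array([[[u,v]]],float),K,np.array([i['k1'],0,0,0,0]))[0,0]
    return np.array(i['position']),rot(i['attitude']).apply([p[0],-p[1],-1])
def at(i,u,v,z):
    o,d=ray(i,u,v); return o+d*(z-o[2])/d[2]
def pix(i,P):
    c=rot(i['attitude']).inv().apply(np.array(P)-i['position']); a=np.array([c[0],-c[1]])/-c[2]
    a=a*(1+i['k1']*(a@a)); return a*[i['fx'],i['fy']]+[i['cx'],i['cy']]
E
python3 - <<'E'
from h import *
t=cv2.imread('pics/top0.png');s=cv2.imread('pics/side0.png')
def c(im,u,v,w,h): return cv2.resize(im[v:v+h,u:u+w],(400,300),interpolation=cv2.INTER_CUBIC)
cv2.imwrite('pics/c1.png',np.vstack([np.hstack([c(t,239,200,80,60),c(t,345,230,80,60)]),np.hstack([c(s,303,235,80,60),c(s,348,145,100,75)])]))
i=arm.camera_info('top')
for n,u,v,z in[('dish',190,239.5,.018),('spindle disc',279,230.5,.018),('stand',375,259,.08),('can',466,189,.17),('spat',320,170,0)]: print(n,at(i,u,v,z).round(4))
E
```

```text
dish [0.4961 0.2404 0.018 ]
spindle disc [0.5154 0.0068 0.018 ]
stand [ 0.4335 -0.2338  0.08  ]
can [ 0.587 -0.443  0.17 ]
spat [ 0.6801 -0.1042  0.    ]
```

View pics/c1.png

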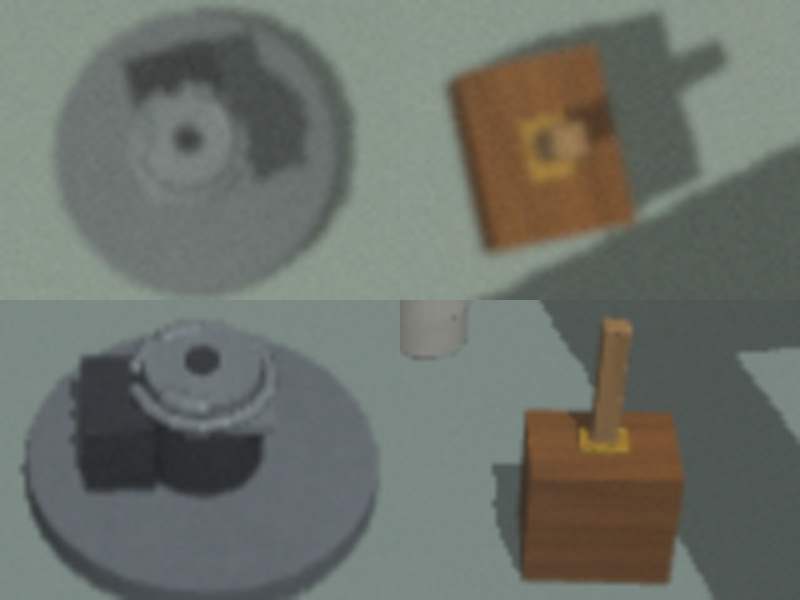

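Crops: the stand's top corners are at top-view pixels (356,246.4), (384.4,239), (392,274) and (363,280). The handle top is near (379,257.6) in the top view and (402,151) in the side view. The spindle head hole is near (276.5,228). The ledge front edge runs from (264,213) to (292,207).

```bash
python3 - <<'E'
from h import *
i=arm.camera_info('top');s=arm.camera_info('side')
C=[at(i,u,v,.08) for u,v in((356,246.4),(384.4,239),(392,274),(363,280))]
print('stand',np.mean(C,0),[np.linalg.norm(C[k]-C[(k+1)%4]) for k in range(4)])
x=(C[0]+C[1]-C[2]-C[3]);print('yaw',np.arctan2(x[1],x[0]))
y=(C[0]+C[3]-C[1]-C[2]);print('yaw y',np.arctan2(y[1],y[0])-np.pi/2)
print('handle top',at(i,379.4,257.6,.165))
m=np.mean(C,0)
print('side px of handle top',pix(s,[m[0],m[1],.165]),'meas 402.2,151.2; stand top mid',pix(s,m))
print('head top', at(i,276.6,228,.070), 'side', at(s,303+203/5,235+60/5,.07))
print('disc',at(i,239+203/5,200+151/5,.018))
a=at(i,264,213,.055);b=at(i,292,207,.055);d=a-b;print('ledge front',a,b,np.linalg.norm(d),np.arctan2(d[1],d[0])-np.pi/2)
w=arm.camera_info('wrist');st=arm.get_state()
T=rot(st['tcp_rot']);print('wrist cam in tool',T.inv().apply(w['position']-st['position']),(T.inv()*rot(w['attitude'])).as_matrix().round(2),w['fx'],arm.tcp_to_grasp)
print(T.as_matrix().round(3))
E
```

```text
stand [ 0.43170509 -0.23091993  0.08      ] [np.float64(0.07302488978557893), np.float64(0.08742554611521564), np.float64(0.07278109451311837), np.float64(0.08346784267392982)]
yaw 0.17179587421605083
yaw y 0.2037505237696453
handle top [ 0.43301859 -0.23332751  0.165     ]
side px of handle top [402.37679022 151.41822013] meas 402.2,151.2; stand top mid [398.8900779  181.50766177]
head top [0.51625129 0.00847563 0.07      ] side [0.51654262 0.00703639 0.07      ]
disc [0.51613321 0.00521154 0.018     ]
ledge front [0.55703912 0.04179824 0.055     ] [ 0.57109464 -0.02990001  0.055     ] 0.07306296810451791 0.19358227193865307
wrist cam in tool [ 0.08051263 -0.00081857 -0.07099659] [[-0.    0.95  0.31]
 [ 1.    0.   -0.  ]
 [-0.    0.31 -0.95]] 308.7286670568302 0.0539
[[ 0.897  0.442 -0.   ]
 [ 0.442 -0.897  0.001]
 [ 0.    -0.001 -1.   ]]
```

```bash
python3 -m creep '[4,-3,0,0,0,0,8,-6,0,0,0,0,12,-9,0,0,0,0,16,-12,0,0,0,0,20,-15.4,0,0,0,0]'
python3 -m creep '[4,-3,0,0,0,0,8,-6,0,0,0,0.1,12,-9,0,0,0,0.2,16,-12.5,0,0,0,0.27,20,-15.4,0,0,0,0.27]'
python3 - <<'E'
from h import *
st=arm.get_state();T=rot(st['tcp_rot']);print(st['time'],st['position'],T.as_matrix().round(3),st['contact_force'])
d=np.array([0.485,0.0,0.21])-st['position'];print('tool shift cm',T.inv().apply(d)*100)
E
```

```text
time: 0.6
position: [0.3539, -0.2673, 0.3038]
tcp_rot: [-0.0, 0.974, 0.227, 0.0]
contact_force: [1.5, -0.3, -0.6]
width: 0.0853
grasp_force: 0.0
time: 1.1
position: [0.4638, -0.0427, 0.3039]
tcp_rot: [0.0, 0.996, 0.093, -0.0]
contact_force: [1.1, -1.6, 0.2]
width: 0.0852
grasp_force: 0.0
1.1 [ 0.46378959 -0.04265835  0.3038608 ] [[ 0.983  0.184 -0.   ]
 [ 0.184 -0.983 -0.   ]
 [-0.    -0.    -1.   ]] [ 1.09238302 -1.6189812   0.18875189]
tool shift cm [ 2.87288595 -3.80165686  9.38555185]
```

```bash
python3 -m creep '[1.5,-1.9,4,0,0,0,2.9,-3.8,8,0,0,0,2.9,-3.8,9.4,0,0,0,2.9,-3.8,9.4,0,0,0]'
python3 - <<'E'
from h import *
st=arm.get_state();i=arm.camera_info('wrist');im=arm.capture('wrist')[:,:,::-1]
np.save('w1.npy',i,allow_pickle=True)
cv2.imwrite('pics/w1raw.png',im)
p=pix(i,[.5163,.007,.065]);print(p,st['time'],st['position'])
u,v=int(p[0])-100,int(p[1])-75
u=max(0,min(440,u));v=max(0,min(250,v));print(u,v)
cv2.imwrite('pics/w1.png',cv2.resize(im[v:v+150,u:u+200],(800,600),interpolation=cv2.INTER_CUBIC))
E
```

```text
time: 1.5
position: [0.4841, -0.0014, 0.2078]
tcp_rot: [-0.0, 0.996, 0.094, -0.002]
contact_force: [0.3, -0.1, -0.9]
width: 0.0854
grasp_force: 0.0
[315.34132663 167.55425285] 1.5 [ 0.48406571 -0.0014366   0.20775016]
215 92
```

View pics/w1.png

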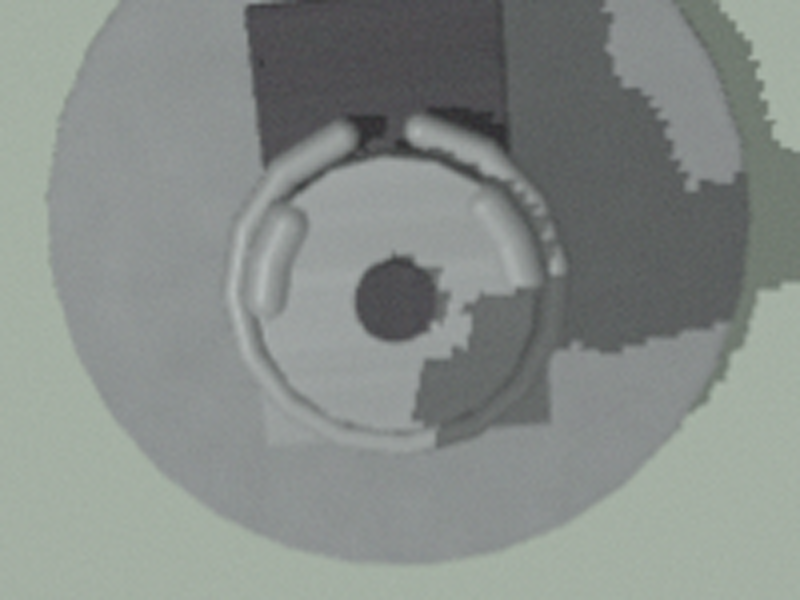

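The close view shows crop pixels (4x, offset 215,92): hole centre (396,299), ring's left and right extremes x=228/565, ring ends at (348,133) and (414,130), ledge front-left corner (246,6).

```bash
python3 - <<'E'
from h import *
i=np.load('w1.npy',allow_pickle=True).item()
P=lambda x,y,z: at(i,215+(x+.5)/4-.5,92+(y+.5)/4-.5,z)
h=P(396,299,.07);print('hole',h)
a,b=P(228,280,.0625),P(565,280,.0625);print('ring mid',(a+b)/2,np.linalg.norm(a-b))
L,Rr=P(348,133,.0625),P(414,130,.0625);m=(L+Rr)/2
print('ends',L,Rr,np.linalg.norm(L-Rr),'r',np.linalg.norm(m-h),'yaw chord',np.arctan2(*(L-Rr)[[1,0]])-np.pi/2)
for n,c in(('h',h),('r',(a+b)/2)):
    print('yaw gap',n,np.arctan2(*(m-c)[[1,0]]))
q1,q2=P(268,445,.0595),P(550,423,.0595);d=q1-q2;print('plate back',np.linalg.norm(d),np.arctan2(d[1],d[0])-np.pi/2,(q1+q2)/2)
l1,l2,r1,r2=P(246,6,.055),P(262,150,.055),P(500,-3,.055),P(508,148,.055)
print('ledge',l1,l2,r1,r2,np.linalg.norm(l1-r1),[np.arctan2(*(k)[[1,0]]) for k in(l1-l2,r1-r2)],np.arctan2(*(l1-r1)[[1,0]])-np.pi/2)
pts=np.array([P(x,y,.018) for x,y in((48,200),(748,200),(400,563),(160,480),(640,490))]);
A=np.c_[2*pts[:,:2],np.ones(5)];s=np.linalg.lstsq(A,(pts[:,:2]**2).sum(1),rcond=None)[0];print('disc',s[:2],np.sqrt(s[2]+s[:2]@s[:2]))
# fit model ring ellipse check
for yaw in(.15,.19,.23):
  for c in (h[:2],):
    f=lambda X,Y,Z:(pix(i,[c[0]+X*np.cos(yaw)-Y*np.sin(yaw),c[1]+X*np.sin(yaw)+Y*np.cos(yaw),Z])-[215,92])*4
    print(yaw,'ledge corners',f(.05,.022,.055),f(.05,-.022,.055),'ends',f(.0277,.0062,.0625),f(.0277,-.0062,.0625),'plate back',f(-.028,.0265,.0595),f(-.028,-.0265,.0595))
E
```

```text
hole [0.51798727 0.00848409 0.07      ]
ring mid [0.51976349 0.00882906 0.0625    ] 0.05971429441013708
ends [0.54321999 0.02164714 0.0625    ] [0.54582459 0.01066773 0.0625    ] 0.011284115146240439 r 0.02862232967237009 yaw chord 0.23291994162483798
yaw gap h 0.2814991177755139
yaw gap r 0.2877743735597682
plate back 0.05292286742391885 0.2712537950220619 [0.49089794 0.0011523  0.0595    ]
ledge [0.56031873 0.04281195 0.055     ] [0.53677158 0.03639706 0.055     ] [5.69907918e-01 2.80342078e-04 5.50000000e-02] [ 0.54529833 -0.00642444  0.055     ] 0.04359919883436506 [np.float64(0.2659730138548715), np.float64(0.265990109104246)] 0.22175261472946195
disc [0.51719789 0.00801699] 0.07457558675918873
0.15 ledge corners [277.32337627 -12.7427673 ] [534.15795511  -2.27809638] ends [364.44339814 127.50876227] [437.03911054 130.38614539] plate back [248.16077952 427.23774955] [531.37001213 437.75579255]
0.19 ledge corners [265.71328891  -7.52804589] [522.73712529  -7.93908658] ends [357.9420158  128.87273826] [430.58703821 128.77463359] plate back [254.27047999 432.72464328] [537.63606566 432.49865456]
0.23 ledge corners [254.35594706  -1.83365027] [511.06869955 -13.11889382] ends [351.5072262  130.50139306] [424.07118252 127.42808511] plate back [260.57972198 437.96926176] [543.70037861 426.99920504]
```

Spindle axis is about (0.5175, 0.0083) with yaw about 0.267, and the sizes check out. Next is the pick.

```bash
python3 -m creep '[0,0,-4,0,0,0,0,0,-8.2,0,0,0,-1.5,4,-8.2,0,0,0,-3.5,8.5,-8.2,0,0,0,-5.5,13,-8.2,0,0,0]'
python3 -m creep '[-2,4.5,0,0,0,0,-3.9,8.7,0,0,0,0,-3.9,8.7,0,0,0,0]'
python3 - <<'E'
from h import *
st=arm.get_state();i=arm.camera_info('wrist');im=arm.capture('wrist')[:,:,::-1]
np.save('w2.npy',i,allow_pickle=True)
cv2.imwrite('pics/w2raw.png',im)
p=pix(i,[.432,-.232,.08]);print(p,pix(i,[.432,-.232,.165]),st['time'],st['position'])
u,v=int(p[0])-100,int(p[1])-75
u=max(0,min(440,u));v=max(0,min(250,v));print(u,v)
cv2.imwrite('pics/w2.png',cv2.resize(im[v:v+150,u:u+200],(800,600),interpolation=cv2.INTER_CUBIC))
E
```

```text
time: 2.05
position: [0.4547, -0.1419, 0.2939]
tcp_rot: [0.001, 0.996, 0.094, 0.001]
contact_force: [1.0, -1.1, 0.4]
width: 0.0852
grasp_force: 0.0
time: 2.35
position: [0.4318, -0.2375, 0.2936]
tcp_rot: [0.001, 0.996, 0.091, 0.001]
contact_force: [0.6, 1.1, 0.0]
width: 0.0852
grasp_force: 0.0
[311.68086461 185.71780477] [309.96109208 218.49384497] 2.35 [ 0.43184691 -0.23752605  0.29356099]
211 110
```

View pics/w2.png

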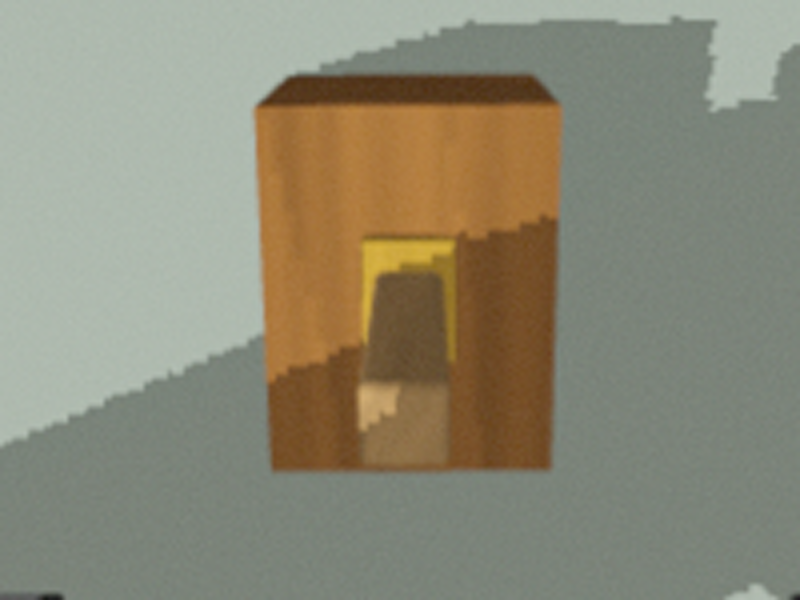

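The stand's top corners are at (258,104), (560,104), (551,469) and (272,469). The collar's far edge is at y=238, the handle's base far edge at y=272, and the handle top spans (358..449, 382..466).

```bash
python3 - <<'E'
from h import *
i=np.load('w2.npy',allow_pickle=True).item()
P=lambda x,y,z: at(i,211+(x+.5)/4-.5,110+(y+.5)/4-.5,z)
C=[P(258,104,.08),P(560,104,.08),P(551,469,.08),P(272,469,.08)]
c=np.mean(C,0);x=C[0]+C[1]-C[2]-C[3];print('stand',c,[np.linalg.norm(C[k]-C[k-1]) for k in range(4)],np.arctan2(x[1],x[0]))
x/=np.linalg.norm(x)
for n,p in(('collar far',P(410,238,.085)),('handle base far',P(410,272,.085)),('handle top far',P(403,382,.165)),('near',P(403,466,.165))): print(n,p,(p-c)@x)
print('handle top',P(403.5,424,.165))
print('collar lateral',P(363,238,.085),P(457,238,.085))
st=arm.get_state();T=rot(st['tcp_rot']);print('shift',T.inv().apply(np.array([c[0],c[1],.183])-st['position'])*100, 'tool yaw',np.arctan2(*T.as_matrix()[[1,0],0]))
E
```

```text
stand [ 0.43454734 -0.23302366  0.08      ] [np.float64(0.08991880959629725), np.float64(0.06871363642004956), np.float64(0.08996815212886593), np.float64(0.06973368374458552)] 0.1846065950781712
collar far [ 0.44926233 -0.2303477   0.085     ] 0.014956157164078275
handle base far [ 0.44131675 -0.23177651  0.085     ] 0.006883307293926358
handle top far [ 0.44185025 -0.23124523  0.165     ] 0.007505270019094984
near [ 0.42652575 -0.23397076  0.165     ] -0.008059146077150425
handle top [ 0.43429199 -0.23267756  0.165     ]
collar lateral [ 0.44730817 -0.21967457  0.085     ] [ 0.4512197  -0.24102165  0.085     ]
shift [ 0.24345193 -0.2082132  11.031569  ] tool yaw 0.1829797602156693
```

```bash
python3 -m creep '[0.25,-0.2,4,0,0,0,0.25,-0.2,8,0,0,0,0.25,-0.2,10.5,0,0,0,0.25,-0.2,11.1,0,0,0,0.25,-0.2,11.1,0,0,0]' && python3 -m creep '[0,0,0,0,0,0,0,0,0,0,0,0,0,0,0,0,0,0,0,0,0,0,0,0,0,0,0,0,0,0]' 0 100 && python3 -m creep '[0,0,0,0,0,0,0,0,0,0,0,0]'
```

```text
time: 2.9
position: [0.4355, -0.23, 0.1814]
tcp_rot: [-0.0, 0.996, 0.094, -0.0]
contact_force: [-0.3, -0.1, 0.2]
width: 0.0855
grasp_force: 0.0
time: 3.4
position: [0.4354, -0.2305, 0.1812]
tcp_rot: [0.0, 0.996, 0.094, 0.0]
contact_force: [0.3, -0.5, 1.2]
width: 0.0149
grasp_force: 97.3
time: 3.6
position: [0.4354, -0.2305, 0.1812]
tcp_rot: [0.0, 0.996, 0.094, 0.0]
contact_force: [-0.3, -0.0, 4.7]
width: 0.0148
grasp_force: 97.3
```

```bash
python3 -m creep '[0,0,-3,0,0,0,0,0,-6,0,0,0,0,0,-9,0,0,0,0,0,-13,0,0,0,0,0,-16,0,0,0]' && python3 -m creep '[0,0,0,0,0,0]'
python3 - <<'E'
from h import *
s=arm.camera_info('side');im=arm.capture('side')[:,:,::-1]
cv2.imwrite('pics/s2raw.png',im);st=arm.get_state();p=st['position'];T=rot(st['tcp_rot'])
f=pix(s,p+T.apply([0,0,.157]));print(p,f,pix(s,p+T.apply([-.012,0,.157])),pix(s,p+T.apply([.012,0,.157])),pix(s,p+T.apply([0,0,.173])))
u,v=int(f[0])-40,int(f[1])-40;print(u,v)
cv2.imwrite('pics/s2.png',cv2.resize(im[v:v+60,u:u+80],(800,600),interpolation=cv2.INTER_CUBIC))
E
```

```text
time: 4.1
position: [0.4352, -0.2303, 0.3429]
tcp_rot: [0.0, 0.996, 0.094, 0.0]
contact_force: [0.8, -0.0, -1.0]
width: 0.0145
grasp_force: 98.9
time: 4.2
position: [0.4361, -0.2309, 0.3445]
tcp_rot: [0.002, 0.996, 0.094, 0.002]
contact_force: [0.5, 1.2, -0.9]
width: 0.0146
grasp_force: 99.0
[ 0.43548595 -0.23051329  0.34215509] [401.39539556 143.62315905] [406.75275406 143.72866076] [396.04342578 143.51857789] [400.70071017 149.67833974]
361 103
```

View pics/s2.png

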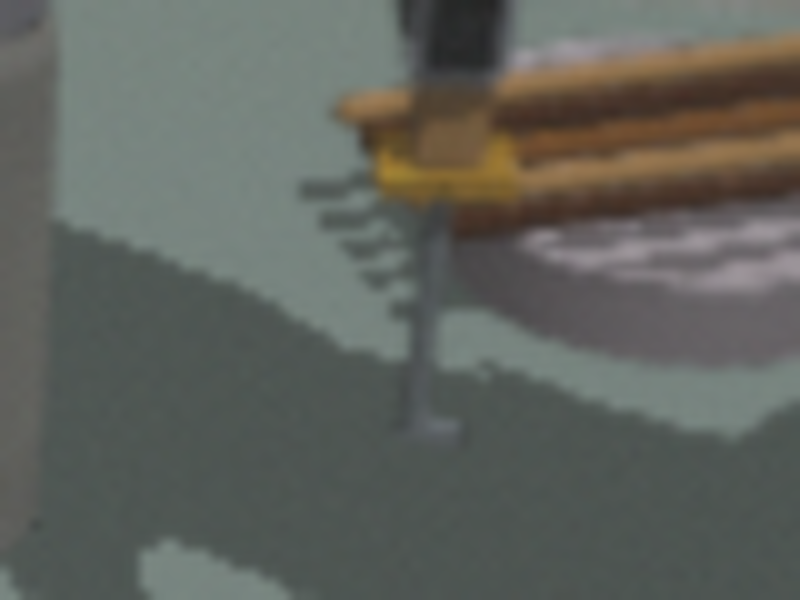

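The foot points to the right in the image, which is tool -x, and sits about 9 mm lower than nominal (bottom at v≈147). The pick's x axis equals the tool's x. Next I carry it to the spindle.

```bash
cat >> h.py <<'E'
C=np.array([.5175,.0083]);YAW=.267
def goto(x,y,z):
    "tool shift (cm) & turn to bring TCP axis to spindle-frame x,y (m), world z"
    st=arm.get_state();T=rot(st['tcp_rot'])
    c,s=np.cos(YAW),np.sin(YAW)
    g=np.array([C[0]+c*x-s*y,C[1]+s*x+c*y,z])
    Td=R.from_matrix(np.array([[c,s,0],[s,-c,0],[0,0,-1]]))
    print(st['time'],'shift cm',(T.inv().apply(g-st['position'])*100).round(3),'turn',(T.inv()*Td).as_rotvec().round(4))
def sp():
    st=arm.get_state();p=st['position'];c,s=np.cos(YAW),np.sin(YAW);d=p[:2]-C
    print('spindle frame x,y mm',1e3*(c*d[0]+s*d[1]),1e3*(c*d[1]-s*d[0]),'z',p[2]*1e3,'F',st['contact_force'].round(1))
E
python3 -c "
from h import *
goto(.048,.0091,.29)"
```

```text
4.25 shift cm [ 17.218 -23.228   5.205] turn [ 0.002  -0.002  -0.0792]
```

```bash
python3 -m creep '[2,-3,0,0,0,0,5,-6.5,0,0,0,0,8,-10.5,0,0,0,0,11,-14.5,0,0,0,0,13.7,-18.5,0,0,0,0]' && python3 -m creep '[1.8,-2.4,2,0,0,-0.04,3.5,-4.7,4,0,0,-0.08,3.5,-4.7,5.2,0,0,-0.08,3.5,-4.7,5.2,0,0,-0.08]'
python3 -c "
from h import *
sp();goto(.048,.0091,.25)"
```

```text
time: 4.75
position: [0.5355, -0.021, 0.3392]
tcp_rot: [-0.0, 0.996, 0.094, -0.001]
contact_force: [0.6, -0.0, -0.7]
width: 0.0146
grasp_force: 98.9
time: 5.15
position: [0.5598, 0.0299, 0.2858]
tcp_rot: [-0.0, 0.991, 0.134, -0.003]
contact_force: [-0.2, -0.2, -0.9]
width: 0.0146
grasp_force: 98.9
spindle frame x,y mm 46.53570735226761 9.710839500123807 z 285.81117548392007 F [-0.2 -0.2 -0.9]
5.15 shift cm [0.166 0.067 3.58 ] turn [-0.0015  0.0054  0.0015]
```

```bash
python3 -m creep '[0.1,0.05,2,0,0,0,0.1,0.05,3.6,0,0,0,0.1,0.05,4.5,0,0,0,0.1,0.05,4.5,0,0,0]'
python3 - <<'E'
from h import *
sp()
i=arm.camera_info('wrist');im=arm.capture('wrist')[:,:,::-1];np.save('w3.npy',i,allow_pickle=True)
cv2.imwrite('pics/w3raw.png',im)
p=pix(i,[C[0]+.028,C[1]+.012,.0625]);print(p)
u,v=int(p[0])-100,int(p[1])-75;u=max(0,min(440,u));v=max(0,min(250,v));print(u,v)
cv2.imwrite('pics/w3.png',cv2.resize(im[v:v+150,u:u+200],(800,600),interpolation=cv2.INTER_CUBIC))
E
```

```text
time: 5.55
position: [0.5615, 0.0287, 0.2431]
tcp_rot: [-0.0, 0.991, 0.133, -0.001]
contact_force: [0.4, 0.2, -1.1]
width: 0.0145
grasp_force: 98.9
spindle frame x,y mm 47.823153216206116 8.074196153802042 z 243.14122444076617 F [ 0.4  0.2 -1.1]
[322.61151452 215.91710156]
222 140
```

View pics/w3.png

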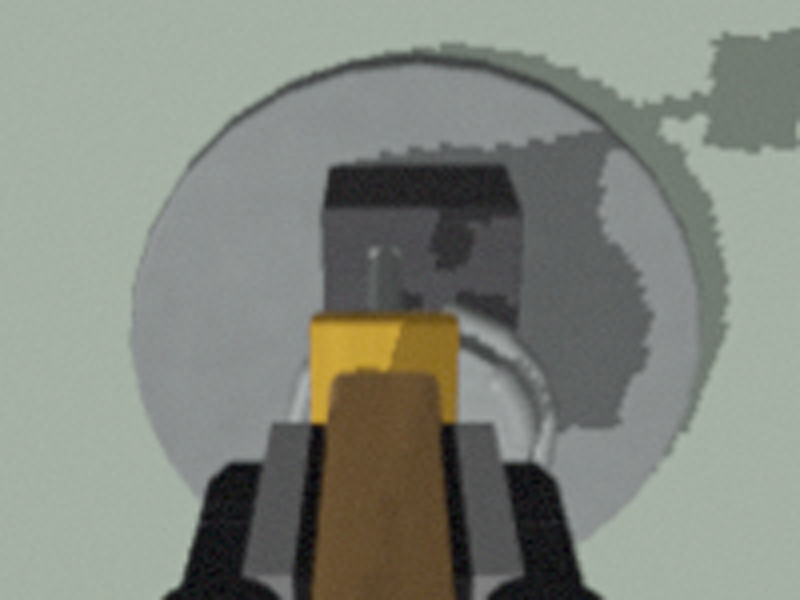

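Shank at x=385 against ledge edges 323 and 520 puts the lateral offset at 8.0 mm, which agrees with the TCP reading. Now touch down slowly.

```bash
cat > chk.py <<'E'
import sys
from bench import arm
s=arm.get_state();f=s['contact_force'];print('z %.2f F'%(s['position'][2]*1e3),f.round(2))
sys.exit(abs(f[2]+0.9)>float(sys.argv[1]))
E
q='>/dev/null'
python3 -m creep '[0,-0.1,0.5,0,0,0,0,-0.1,1,0,0,0,0,-0.1,1.3,0,0,0,0,-0.1,1.3,0,0,0]' >/dev/null && python3 chk.py 2.5 &&
python3 -m creep '[0,0,0.05,0,0,0,0,0,0.1,0,0,0,0,0,0.1,0,0,0]' >/dev/null && python3 chk.py 2.5 &&
python3 -m creep '[0,0,0.05,0,0,0,0,0,0.1,0,0,0,0,0,0.1,0,0,0]' >/dev/null && python3 chk.py 2.5 &&
python3 -m creep '[0,0,0.05,0,0,0,0,0,0.1,0,0,0,0,0,0.1,0,0,0]' >/dev/null && python3 chk.py 2.5 &&
python3 -m creep '[0,0,0.05,0,0,0,0,0,0.1,0,0,0,0,0,0.1,0,0,0]' >/dev/null && python3 chk.py 2.5 &&
python3 -m creep '[0,0,0.05,0,0,0,0,0,0.1,0,0,0,0,0,0.1,0,0,0]' >/dev/null && python3 chk.py 2.5 &&
python3 -m creep '[0,0,0.05,0,0,0,0,0,0.1,0,0,0,0,0,0.1,0,0,0]' >/dev/null && python3 chk.py 2.5 &&
python3 -m creep '[0,0,0.05,0,0,0,0,0,0.1,0,0,0,0,0,0.1,0,0,0]' >/dev/null && python3 chk.py 2.5 &&
python3 -m creep '[0,0,0.05,0,0,0,0,0,0.1,0,0,0,0,0,0.1,0,0,0]' >/dev/null && python3 chk.py 2.5 &&
python3 -m creep '[0,0,0.05,0,0,0,0,0,0.1,0,0,0,0,0,0.1,0,0,0]' >/dev/null && python3 chk.py 2.5
python3 -c "
from h import *
sp()"
```

```text
z 230.53 F [-1.04 -0.17 -1.14]
spindle frame x,y mm 48.379059223386534 9.72449951502681 z 230.53373005676923 F [-1.  -0.2 -1.1]False
```

```bash
sed -i 's/sys.exit(\(.*\))$/sys.exit(int(\1))/' chk.py
python3 -m creep '[0,0,0.05,0,0,0,0,0,0.1,0,0,0,0,0,0.1,0,0,0]' >/dev/null && python3 chk.py 2.5 &&
python3 -m creep '[0,0,0.05,0,0,0,0,0,0.1,0,0,0,0,0,0.1,0,0,0]' >/dev/null && python3 chk.py 2.5 &&
python3 -m creep '[0,0,0.05,0,0,0,0,0,0.1,0,0,0,0,0,0.1,0,0,0]' >/dev/null && python3 chk.py 2.5 &&
python3 -m creep '[0,0,0.05,0,0,0,0,0,0.1,0,0,0,0,0,0.1,0,0,0]' >/dev/null && python3 chk.py 2.5 &&
python3 -m creep '[0,0,0.05,0,0,0,0,0,0.1,0,0,0,0,0,0.1,0,0,0]' >/dev/null && python3 chk.py 2.5 &&
python3 -m creep '[0,0,0.05,0,0,0,0,0,0.1,0,0,0,0,0,0.1,0,0,0]' >/dev/null && python3 chk.py 2.5 &&
python3 -m creep '[0,0,0.05,0,0,0,0,0,0.1,0,0,0,0,0,0.1,0,0,0]' >/dev/null && python3 chk.py 2.5 &&
python3 -m creep '[0,0,0.05,0,0,0,0,0,0.1,0,0,0,0,0,0.1,0,0,0]' >/dev/null && python3 chk.py 2.5 &&
python3 -m creep '[0,0,0.05,0,0,0,0,0,0.1,0,0,0,0,0,0.1,0,0,0]' >/dev/null && python3 chk.py 2.5 &&
python3 -m creep '[0,0,0.05,0,0,0,0,0,0.1,0,0,0,0,0,0.1,0,0,0]' >/dev/null && python3 chk.py 2.5 &&
python3 -m creep '[0,0,0.05,0,0,0,0,0,0.1,0,0,0,0,0,0.1,0,0,0]' >/dev/null && python3 chk.py 2.5
python3 -c "
from h import *
sp()"
```

```text
z 229.96 F [-0.51  0.58 -0.39]
z 228.84 F [-0.61 -0.53 -0.49]
z 227.81 F [-0.52 -0.4   0.14]
z 226.84 F [-0.45  0.41 -0.66]
z 225.83 F [-0.38  0.65 -1.39]
z 224.80 F [ 0.12  0.69 -1.46]
z 223.80 F [-0.97  0.48 -1.06]
z 222.82 F [-0.5  -0.39 -1.15]
z 222.31 F [-1.83  0.89  4.42]
spindle frame x,y mm 48.66859594011637 9.606498968544633 z 222.31022712857052 F [-1.8  0.9  4.4]
```

Contact with the ledge is at TCP z≈222.4. Raise 0.7 mm clear and slide the foot in, feeling for the head.

```bash
cat > chkx.py <<'E'
import sys
from h import *
s=arm.get_state();f=s['contact_force'];c,q=np.cos(YAW),np.sin(YAW)
fx=c*f[0]+q*f[1];sp();print('  fx %.2f fz %.2f'%(fx,f[2]))
sys.exit(int(abs(fx+.5)>float(sys.argv[1]) or abs(f[2]+.8)>float(sys.argv[1])))
E
python3 -m creep '[0,0,-0.13,0,0,0,0,0,-0.13,0,0,0,0,0,-0.13,0,0,0]' >/dev/null && python3 chkx.py 2.5 &&
python3 -m creep '[-0.2,0,0,0,0,0,-0.4,0,0,0,0,0,-0.6,0.02,0,0,0,0,-0.8,0.03,0,0,0,0,-0.8,0.03,0,0,0,0]' >/dev/null && python3 chkx.py 2.5 &&
python3 -m creep '[-0.05,0,0,0,0,0,-0.1,0,0,0,0,0,-0.1,0,0,0,0,0]' >/dev/null && python3 chkx.py 2.5 &&
python3 -m creep '[-0.05,0,0,0,0,0,-0.1,0,0,0,0,0,-0.1,0,0,0,0,0]' >/dev/null && python3 chkx.py 2.5 &&
python3 -m creep '[-0.05,0,0,0,0,0,-0.1,0,0,0,0,0,-0.1,0,0,0,0,0]' >/dev/null && python3 chkx.py 2.5 &&
python3 -m creep '[-0.05,0,0,0,0,0,-0.1,0,0,0,0,0,-0.1,0,0,0,0,0]' >/dev/null && python3 chkx.py 2.5 &&
python3 -m creep '[-0.05,0,0,0,0,0,-0.1,0,0,0,0,0,-0.1,0,0,0,0,0]' >/dev/null && python3 chkx.py 2.5 &&
python3 -m creep '[-0.05,0,0,0,0,0,-0.1,0,0,0,0,0,-0.1,0,0,0,0,0]' >/dev/null && python3 chkx.py 2.5 &&
python3 -m creep '[-0.05,0,0,0,0,0,-0.1,0,0,0,0,0,-0.1,0,0,0,0,0]' >/dev/null && python3 chkx.py 2.5 
```

```text
spindle frame x,y mm 48.45786177930269 9.640655884690073 z 223.05180739645132 F [ 0.1 -0.8 -0.3]
  fx -0.12 fz -0.35
spindle frame x,y mm 40.26456713394271 9.32130871656185 z 223.2039193816908 F [-0.2  0.8 -0.7]
  fx 0.05 fz -0.67
spindle frame x,y mm 39.51551936709478 9.31798188882827 z 223.19972188622745 F [-0.8 -0.3 -1.1]
  fx -0.83 fz -1.10
spindle frame x,y mm 38.472364388441584 9.344613009587722 z 223.18045007631687 F [-0.4 -0.7 -1. ]
  fx -0.53 fz -1.01
spindle frame x,y mm 37.489132773855125 9.317440584720018 z 223.2070670820675 F [-0.2  0.4 -0.9]
  fx -0.11 fz -0.92
spindle frame x,y mm 36.74135524312639 9.293725820208882 z 223.32975071955676 F [ 1.5  0.9 -1.5]
  fx 1.65 fz -1.46
spindle frame x,y mm 35.87547039748444 9.296358216455197 z 223.3968363330395 F [ 4.2  1.7 -2.1]
  fx 4.46 fz -2.09
```

Head contact is at x≈37.0. Back off 1.4 mm, then lift in 1 mm steps with a force watch.

```bash
cat > chkl.py <<'E'
import sys
from h import *
s=arm.get_state();f=s['contact_force'];p=s['position'];c,q=np.cos(YAW),np.sin(YAW);d=p[:2]-C
print('t %.2f x %.1f y %.1f z %.2f F'%(s['time'],1e3*(c*d[0]+q*d[1]),1e3*(c*d[1]-q*d[0]),p[2]*1e3),f.round(1))
sys.exit(int(np.linalg.norm(f)>float(sys.argv[1])))
E
python3 -m creep '[0.15,0,0,0,0,0,0.3,0,0,0,0,0,0.3,0,0,0,0,0]' >/dev/null && python3 chkl.py 15 &&
python3 -m creep '[0,0,-0.05,0,0,0,0,0,-0.1,0,0,0,0,0,-0.1,0,0,0]' >/dev/null && python3 chkl.py 15 &&
python3 -m creep '[0,0,-0.05,0,0,0,0,0,-0.1,0,0,0,0,0,-0.1,0,0,0]' >/dev/null && python3 chkl.py 15 &&
python3 -m creep '[0,0,-0.05,0,0,0,0,0,-0.1,0,0,0,0,0,-0.1,0,0,0]' >/dev/null && python3 chkl.py 15 &&
python3 -m creep '[0,0,-0.05,0,0,0,0,0,-0.1,0,0,0,0,0,-0.1,0,0,0]' >/dev/null && python3 chkl.py 15 &&
python3 -m creep '[0,0,-0.05,0,0,0,0,0,-0.1,0,0,0,0,0,-0.1,0,0,0]' >/dev/null && python3 chkl.py 15 &&
python3 -m creep '[0,0,-0.05,0,0,0,0,0,-0.1,0,0,0,0,0,-0.1,0,0,0]' >/dev/null && python3 chkl.py 15
```

```text
t 11.30 x 38.2 y 9.4 z 222.91 F [ 0.7 -0.2 -0.7]
t 11.60 x 38.2 y 9.4 z 223.97 F [-1.4  0.4 -2.7]
t 11.90 x 38.3 y 9.5 z 224.83 F [ 0.4  0.6 -7.1]
t 12.20 x 38.2 y 9.5 z 225.69 F [ -0.5   2.8 -11.7]
t 12.50 x 38.7 y 9.3 z 227.56 F [ 0.   1.3 -3.4]
t 12.80 x 38.8 y 9.1 z 228.82 F [-0.1  1.4 -2.7]
t 13.10 x 38.7 y 9.2 z 229.42 F [ 0.2  0.1 -2.6]
```

The ring jumped over. I'll lift a little further to be sure of at least 6 mm, then look.

```bash

python3 -m creep '[0,0,-0.05,0,0,0,0,0,-0.1,0,0,0,0,0,-0.1,0,0,0]' >/dev/null && python3 chkl.py 15 &&
python3 -m creep '[0,0,-0.05,0,0,0,0,0,-0.1,0,0,0,0,0,-0.1,0,0,0]' >/dev/null && python3 chkl.py 15 &&
python3 -m creep '[0,0,-0.05,0,0,0,0,0,-0.1,0,0,0,0,0,-0.1,0,0,0,0,0,-0.1,0,0,0]' >/dev/null && python3 chkl.py 15
python3 - <<'E'
from h import *
s=arm.camera_info('side');im=arm.capture('side')[:,:,::-1];w=arm.capture('wrist')[:,:,::-1]
cv2.imwrite('pics/s4raw.png',im)
a=cv2.resize(im[220:280,303:383],(800,600),interpolation=cv2.INTER_CUBIC)
b=cv2.resize(w[140:290,222:422],(800,600),interpolation=cv2.INTER_CUBIC)
cv2.imwrite('pics/s4.png',np.vstack([cv2.resize(a[50:450],(600,300)),cv2.resize(b[50:450],(600,300))]))
E
```

```text
t 13.40 x 38.6 y 9.3 z 230.36 F [ 1.3  0.1 -3.4]
t 13.70 x 38.6 y 9.3 z 231.38 F [ 0.7  0.2 -2.3]
t 14.10 x 38.5 y 9.3 z 232.29 F [-1.3 -0.4 -1.5]
```

View pics/s4.png

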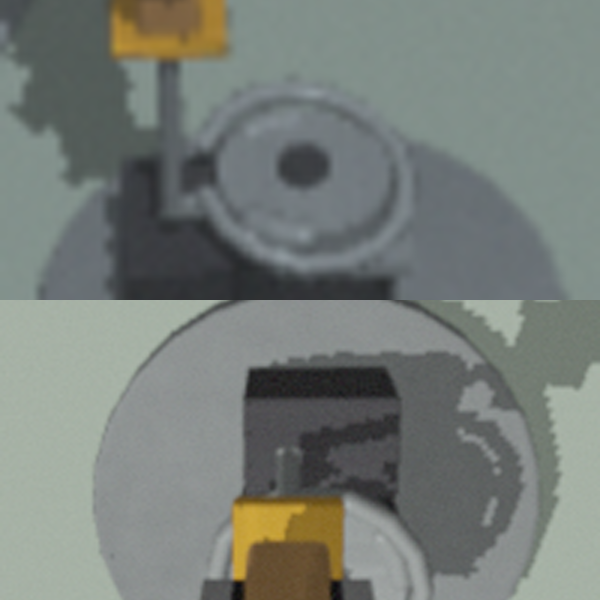

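```bash

python3 -m creep '[0,0,-0.1,0,0,0,0,0,-0.2,0,0,0,0,0,-0.2,0,0,0,0,0,-0.2,0,0,0]' >/dev/null && python3 chkl.py 15 &&
python3 -m creep '[0,0,0.1,0,0,0,0,0,0.2,0,0,0,0,0,0.2,0,0,0]' >/dev/null && python3 chkl.py 15 &&
python3 -m creep '[0,0,0.1,0,0,0,0,0,0.2,0,0,0,0,0,0.2,0,0,0]' >/dev/null && python3 chkl.py 15 &&
python3 -m creep '[0.3,0,0,0,0,0,0.6,0,0,0,0,0,0.9,0,0,0,0,0,1.3,0,0,0,0,0,1.7,0,0,0,0,0]' >/dev/null && python3 chkl.py 15
python3 - <<'E'
from h import *
p=pix(arm.camera_info('wrist'),[C[0],C[1],.07]);print(p);print(p:=pix(arm.camera_info('wrist'),[C[0]+.0265,C[1]+.0,.07]))
E
```

```text
t 14.60 x 38.6 y 9.3 z 234.33 F [0.1 0.3 0. ]
t 14.90 x 38.5 y 9.4 z 232.00 F [-0.  -0.1 -1. ]
t 15.20 x 38.5 y 9.4 z 230.03 F [-1.   0.4 -0.6]
t 15.70 x 55.9 y 9.4 z 230.21 F [-1.   0.1 -0.7]
[329.03480298 266.9820396 ]
[337.92060829 239.70982738]
```

```bash

python3 -m creep '[0,0,-2,0,0,0,-1,-2,-4,0,0,0,-2,-4,-5,0,0,0,-3,-6,-5,0,0,0,-3,-6,-5,0,0,0]' >/dev/null && python3 chkl.py 15
python3 - <<'E'
from h import *
i=arm.camera_info('wrist');im=arm.capture('wrist')[:,:,::-1];s=arm.capture('side')[:,:,::-1]
np.save('w5.npy',i,allow_pickle=True);cv2.imwrite('pics/w5raw.png',im)
p=pix(i,[C[0],C[1],.07]);print(p)
u,v=int(p[0])-53,int(p[1])-40;u=max(0,min(533,u));v=max(0,min(320,v));print(u,v)
cv2.imwrite('pics/w5.png',np.hstack([cv2.resize(im[v:v+80,u:u+70],(525,600),interpolation=cv2.INTER_CUBIC),cv2.resize(s[225:265,323:363],(275,275),interpolation=cv2.INTER_CUBIC) if 0 else np.vstack([cv2.resize(s[230:270,328:363],(275,314),interpolation=cv2.INTER_CUBIC),np.zeros((286,275,3),np.uint8)])]))
E
```

```text
t 16.20 x 24.9 y 71.0 z 280.58 F [-0.1 -0.6 -0.4]
[390.76943791 212.19198698]
337 172
```

View pics/w5.png

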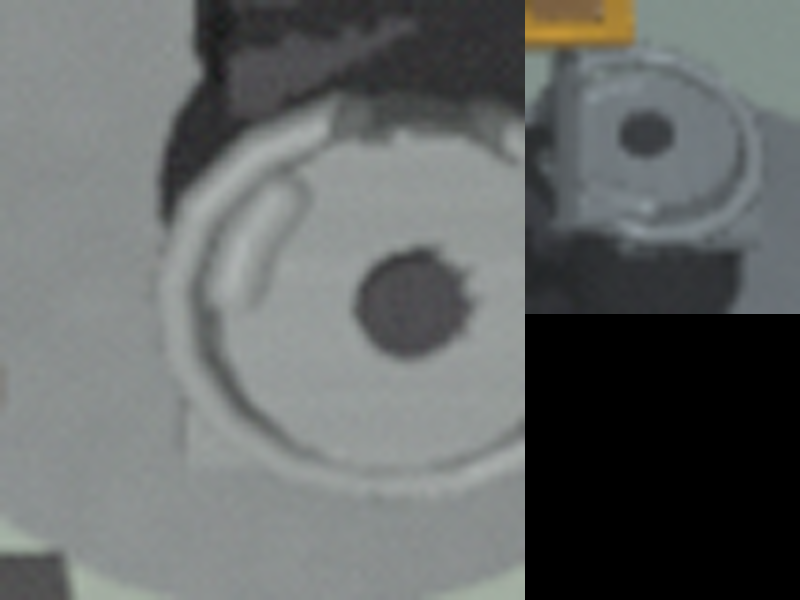

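I cropped off the right half, so whether the right side is free isn't shown. The hand's shadow also covers the ends. I'll insert the foot under the right end and lift it likewise while reading the force: harmless if it's already free, needed if it's caught.

```bash

python3 -m creep '[3.1,0,0,0,0,0,3.1,3,0,0,0,0,3.1,6,0,0,0,0,3.1,8,0,0,0,0,3.1,8,0,0,0,0]' >/dev/null && python3 chkl.py 15 &&
python3 -m creep '[0,0,2,0,0,0,0,0,4,0,0,0,0,0,5,0,0,0,0,0,5.2,0,0,0,0,0,5.2,0,0,0]' >/dev/null && python3 chkl.py 15
python3 -c "
from h import *
goto(.056,-.0092,.2231)"
```

```text
t 16.80 x 56.8 y -13.5 z 279.72 F [-0.2  0.3 -1.3]
t 17.30 x 56.8 y -10.6 z 228.42 F [-0.2 -0.1 -0.4]
17.3 shift cm [-0.079 -0.138  0.532] turn [-0.     -0.0001  0.0009]
```

```bash

python3 -m creep '[0,-0.14,0.2,0,0,0,0,-0.14,0.4,0,0,0,0,-0.14,0.52,0,0,0,0,-0.14,0.52,0,0,0]' >/dev/null && python3 chkl.py 3 &&
python3 -m creep '[-0.3,0,0,0,0,0,-0.6,0,0,0,0,0,-0.9,0,0,0,0,0,-1.2,0,0,0,0,0,-1.2,0,0,0,0,0]' >/dev/null && python3 chkl.py 3 &&
python3 -m creep '[-0.15,0,0,0,0,0,-0.3,0,0,0,0,0,-0.45,0,0,0,0,0,-0.55,0,0,0,0,0,-0.6,0,0,0,0,0]' >/dev/null && python3 chkl.py 3
python3 -c "
from h import *
goto(.0384,-.0092,.2231)"
```

```text
t 17.70 x 56.5 y -9.2 z 223.00 F [-0.7  0.4 -1.1]
t 18.20 x 44.2 y -9.3 z 223.03 F [ 0.3  0.  -1.5]
t 18.70 x 38.5 y -9.2 z 223.01 F [-0.1  0.6 -1. ]
18.7 shift cm [-0.006 -0.005 -0.009] turn [-0.      0.      0.0008]
```

```bash

python3 -m creep '[0,0,-0.05,0,0,0,0,0,-0.1,0,0,0,0,0,-0.1,0,0,0]' >/dev/null && python3 chkl.py 15 &&
python3 -m creep '[0,0,-0.05,0,0,0,0,0,-0.1,0,0,0,0,0,-0.1,0,0,0]' >/dev/null && python3 chkl.py 15 &&
python3 -m creep '[0,0,-0.05,0,0,0,0,0,-0.1,0,0,0,0,0,-0.1,0,0,0]' >/dev/null && python3 chkl.py 15 &&
python3 -m creep '[0,0,-0.05,0,0,0,0,0,-0.1,0,0,0,0,0,-0.1,0,0,0]' >/dev/null && python3 chkl.py 15 &&
python3 -m creep '[0,0,-0.05,0,0,0,0,0,-0.1,0,0,0,0,0,-0.1,0,0,0]' >/dev/null && python3 chkl.py 15 &&
python3 -m creep '[0,0,-0.05,0,0,0,0,0,-0.1,0,0,0,0,0,-0.1,0,0,0]' >/dev/null && python3 chkl.py 15 &&
python3 -m creep '[0,0,-0.05,0,0,0,0,0,-0.1,0,0,0,0,0,-0.1,0,0,0]' >/dev/null && python3 chkl.py 15 &&
python3 -m creep '[0,0,-0.05,0,0,0,0,0,-0.1,0,0,0,0,0,-0.1,0,0,0]' >/dev/null && python3 chkl.py 15 &&
python3 -m creep '[0,0,-0.05,0,0,0,0,0,-0.1,0,0,0,0,0,-0.1,0,0,0]' >/dev/null && python3 chkl.py 15
```

```text
t 19.00 x 38.6 y -9.3 z 224.08 F [ 0.1 -0.5  0.4]
t 19.30 x 38.6 y -9.3 z 225.08 F [ 0.2 -0.1 -0.5]
t 19.60 x 38.6 y -9.3 z 226.09 F [ 0.3 -0.  -0.3]
t 19.90 x 38.6 y -9.3 z 227.07 F [ 0.3  0.2 -0.3]
t 20.20 x 38.5 y -9.3 z 228.07 F [-0.7  0.8 -2.1]
t 20.50 x 38.6 y -9.3 z 229.07 F [ 1.   0.3 -0.8]
t 20.80 x 38.6 y -9.3 z 230.07 F [ 0.5 -0.  -0.6]
t 21.10 x 38.6 y -9.3 z 231.08 F [-0.6 -0.2 -0.8]
t 21.40 x 38.6 y -9.3 z 232.09 F [-0.4  1.  -0.7]
```

The right end lifts with no resistance, so it's free. Withdraw and return the pick to its stand.

```bash

python3 -m creep '[0,0,0.1,0,0,0,0,0,0.2,0,0,0,0,0,0.35,0,0,0,0,0,0.35,0,0,0]' >/dev/null && python3 chkl.py 15 &&
python3 -m creep '[0.3,0,0,0,0,0,0.6,0,0,0,0,0,1,0,0,0,0,0,1.5,0,0,0,0,0,2,0,0,0,0,0]' >/dev/null && python3 chkl.py 15 &&
python3 -m creep '[0,0,-3,0,0,0,0,0,-6,0,0,0,0,0,-9,0,0,0,0,0,-11.6,0,0,0,0,0,-11.6,0,0,0]' >/dev/null && python3 chkl.py 15
cat >> h.py <<'E'
def gow(g,yaw):
    st=arm.get_state();T=rot(st['tcp_rot']);c,s=np.cos(yaw),np.sin(yaw)
    Td=R.from_matrix(np.array([[c,s,0],[s,-c,0],[0,0,-1]]))
    print(st['time'],st['position'].round(4),'shift cm',(T.inv().apply(np.array(g)-st['position'])*100).round(3),'turn',(T.inv()*Td).as_rotvec().round(4),st['contact_force'].round(1),st['width'])
E
python3 -c "
from h import *
gow([.4354,-.2305,.345],2*np.arctan2(.094,.996))"
```

```text
t 21.80 x 38.4 y -9.2 z 228.19 F [-0.2 -0.2 -1.5]
t 22.30 x 59.0 y -9.2 z 228.46 F [-0.6  0.3 -1. ]
t 22.80 x 59.7 y -9.5 z 348.20 F [ 0.7  0.4 -1.2]
22.8 [0.5776 0.0149 0.3482] shift cm [-20.207  19.899   0.241] turn [ 0.0017 -0.0059  0.0797] [ 0.7  0.4 -1.2] 0.014594453526044715
```

```bash

python3 -m creep '[-3,3,0,0,0,0,-6,6,0,0,0,0,-9.5,9.3,0,0,0,0.04,-13,12.8,0,0,0,0.08,-16.2,16,0,0,0,0.08]' >/dev/null && 
python3 -m creep '[-2,2,0,0,0,0,-4,3.7,0,0,0,0,-4,3.7,0,0,0,0,-4,3.7,0,0,0,0]' >/dev/null
python3 -c "
from h import *
gow([.4354,-.2305,.345],2*np.arctan2(.094,.996))"
```

```text
23.7 [ 0.43   -0.2263  0.344 ] shift cm [ 0.448  0.512 -0.104] turn [-0.0007  0.0004 -0.0016] [ 0.2 -0.1 -1.1] 0.014552428010860775
```

```bash

python3 -m creep '[0.45,0.51,0,0,0,0,0.45,0.51,0,0,0,0,0.45,0.51,0,0,0,0]' >/dev/null
python3 -c "
from h import *
gow([.4354,-.2305,.2625],2*np.arctan2(.094,.996))"
```

```text
24.0 [ 0.436  -0.2299  0.3442] shift cm [-0.067  0.048  8.174] turn [-0.0003  0.0002  0.0006] [-0.4 -0.9 -1.3] 0.014486747365019806
```

```bash

python3 -m creep '[-0.05,0.05,3,0,0,0,-0.05,0.05,6,0,0,0,-0.05,0.05,8.2,0,0,0,-0.05,0.05,8.2,0,0,0,-0.05,0.05,8.2,0,0,0]' >/dev/null
python3 -c "
from h import *
gow([.4354,-.2305,.1812],2*np.arctan2(.094,.996))"
python3 -m creep '[0,0,0.5,0,0,0,0,0,1,0,0,0,0,0,1.5,0,0,0,0,0,1.8,0,0,0]' >/dev/null && python3 chkl.py 5 && 
python3 -m creep '[0,0,0.4,0,0,0,0,0,0.8,0,0,0,0,0,1.2,0,0,0]' >/dev/null && python3 chkl.py 5 && 
python3 -m creep '[0,0,1,0,0,0,0,0,2,0,0,0,0,0,3,0,0,0]' >/dev/null && python3 chkl.py 5 && 
python3 -m creep '[0,0,0.5,0,0,0,0,0,1,0,0,0,0,0,1.3,0,0,0]' >/dev/null && python3 chkl.py 5 
python3 -c "
from h import *
gow([.4354,-.2305,.1812],2*np.arctan2(.094,.996))"
```

```text
24.5 [ 0.4354 -0.2308  0.2631] shift cm [ 1.000e-03 -3.500e-02  8.188e+00] turn [ 0.0001 -0.0001 -0.    ] [-0.  -0.3 -0.2] 0.014721826405683442
t 24.90 x -142.6 y -208.9 z 244.18 F [-0.3 -0.7 -0.4]
t 25.20 x -142.6 y -209.0 z 232.17 F [-1.5 -0.  -1.4]
t 25.50 x -142.7 y -208.9 z 201.44 F [ 0.5  0.3 -1.8]
t 25.80 x -142.6 y -209.0 z 189.05 F [0.2 0.2 0.1]
25.8 [ 0.4351 -0.2309  0.189 ] shift cm [ 0.039 -0.034  0.785] turn [-0.0002  0.0002 -0.0004] [0.2 0.2 0.1] 0.015235597780061972
```

```bash

python3 -m creep '[0,0,0.4,0,0,0,0,0,0.7,0,0,0,0,0,0.7,0,0,0]' && 
python3 -m creep '[0,0,0,0,0,0,0,0,0,0,0,0,0,0,0,0,0,0,0,0,0,0,0,0]' 1 && python3 -m creep '[0,0,-3,0,0,0,0,0,-6,0,0,0,0,0,-9,0,0,0,0,0,-12,0,0,0,0,0,-13,0,0,0]'
python3 -c "
from h import *
gow([.4853-.01,-.0014,.31],.267)"
```

```text
time: 26.1
position: [0.435, -0.2308, 0.1822]
tcp_rot: [-0.0, 0.996, 0.094, -0.0]
contact_force: [0.5, -0.7, -0.8]
width: 0.0149
grasp_force: 99.6
time: 26.5
position: [0.4352, -0.2309, 0.1826]
tcp_rot: [0.0, 0.996, 0.094, 0.0]
contact_force: [-0.6, -0.6, -0.3]
width: 0.0722
grasp_force: 0.0
time: 27.0
position: [0.4357, -0.2313, 0.3153]
tcp_rot: [0.001, 0.996, 0.094, 0.002]
contact_force: [-0.3, -0.3, -0.2]
width: 0.0854
grasp_force: 0.0
27.0 [ 0.4357 -0.2313  0.3153] shift cm [  8.184 -21.845   0.491] turn [ 0.0032 -0.003  -0.0792] [-0.3 -0.3 -0.2] 0.08542491568834407
```

```bash

python3 -m creep '[1.5,-4.5,0,0,0,0,3,-9,0,0,0,0,4.5,-13.5,0,0,0,-0.03,6.5,-17.8,0,0,0,-0.08,8.2,-21.8,0,0,0,-0.08]' >/dev/null &&
python3 -m creep '[0,0,3,0,0,0,0,0,6,0,0,0,0,0,9.5,0,0,0,0,0,9.5,0,0,0,0,0,9.5,0,0,0]'
python3 - <<'E'
from h import *
i=arm.camera_info('wrist');im=arm.capture('wrist')[:,:,::-1];s=arm.capture('side')[:,:,::-1]
np.save('w6.npy',i,allow_pickle=True);cv2.imwrite('pics/w6raw.png',im)
p=pix(i,[C[0],C[1],.07]);print(p);sp()
u,v=int(p[0])-60,int(p[1])-60;print(u,v)
a=cv2.resize(im[v:v+120,u:u+120],(480,480),interpolation=cv2.INTER_CUBIC)
b=cv2.resize(s[225:285,303:383],(320,240),interpolation=cv2.INTER_CUBIC)
c=cv2.resize(s[140:220,358:438],(320,240),interpolation=cv2.INTER_CUBIC)
cv2.imwrite('pics/w6.png',np.hstack([a,np.vstack([b,c])]))
E
```

```text
time: 28.0
position: [0.4749, -0.0015, 0.2177]
tcp_rot: [-0.0, 0.991, 0.133, -0.001]
contact_force: [0.7, 0.3, 0.6]
width: 0.0853
grasp_force: 0.0
[320.91717303 152.45181748]
spindle frame x,y mm -43.0252419244493 1.526599507516331 z 218.89503771656342 F [-0.4  0.5  0.2]
260 92
```

View pics/w6.png

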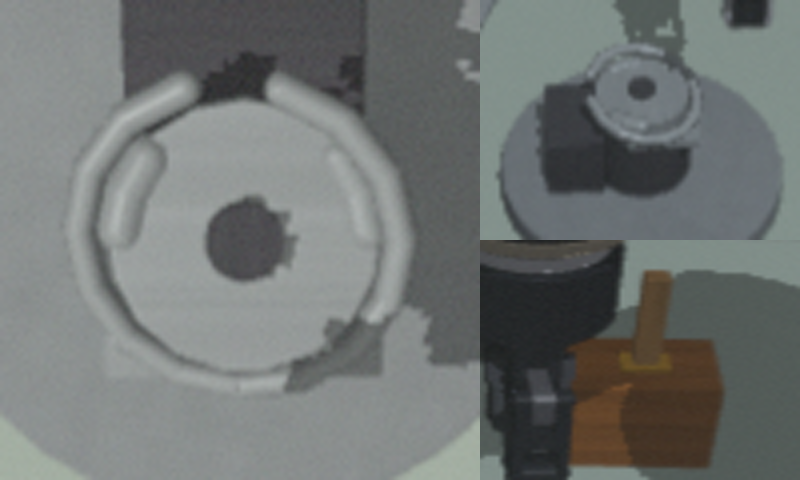

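The ring's full wire is now visible outside both lips (crop: outer edges x=68 and 413, ends (190,88) and (275,84), back y≈385), so it is freed on both sides. The pick is back in its stand.

```bash
python3 - <<'E'
from h import *
from scipy.optimize import least_squares
i=np.load('w6.npy',allow_pickle=True).item()
c,s=np.cos(YAW),np.sin(YAW)
def toS(p): d=p[:2]-C; return np.array([c*d[0]+s*d[1],c*d[1]-s*d[0]])*1e3
px=lambda x,y:(260+(x+.5)/4-.5,92+(y+.5)/4-.5)
print('hole',toS(at(i,*px(243,240),.07)))
for z in(.0625,.068,.072,.076):
    L,Rr=at(i,*px(68,215),z),at(i,*px(413,235),z);l,r=at(i,*px(188,88),z),at(i,*px(277,84),z);b=at(i,*px(235,391),z)
    print(z,'L',toS(L),'R',toS(Rr),'D',np.linalg.norm(L-Rr)*1e3,'ends',toS(l),toS(r),'back',toS(b))
d=at(arm.camera_info('top'),190,239.5,.018);print('dish',d)
E
```

```text
hole [0.58872583 0.38710736]
0.0625 L [ 3.92676814 32.25594855] R [  0.30863218 -30.86027041] D 63.21983869146042 ends [26.33944423 10.13797966] [27.03312045 -5.60116787] back [-29.51747871   1.73188222]
0.068 L [ 4.72732356 31.53433943] R [  1.19722115 -30.04618696] D 61.6816249345996 ends [26.59467263  9.954527  ] [27.27147088 -5.40166839] back [-27.90318503   1.75295988]
0.072 L [ 5.30954569 31.0095328 ] R [  1.84346768 -29.45412628] D 60.56292402051899 ends [26.78029328  9.82110687] [27.44481665 -5.25657786] back [-26.72915327   1.76828909]
0.076 L [ 5.89176782 30.48472617] R [  2.48971421 -28.86206559] D 59.44422310643839 ends [26.96591394  9.68768675] [27.61816242 -5.11148732] back [-25.55512151   1.78361831]
dish [0.49614535 0.24041679 0.018     ]
```

```bash

python3 -m creep '[2,0,0,0,0,0,4.5,0.05,0,0,0,0,4.5,0.05,3,0,0,0,4.5,0.05,6,0,0,0,4.5,0.05,6,0,0,0]'
python3 -c "
from h import *
goto(.002,.0008,.118)"
```

```text
time: 28.6
position: [0.5176, 0.01, 0.1561]
tcp_rot: [-0.0, 0.991, 0.133, -0.002]
contact_force: [-0.3, 0.3, -0.2]
width: 0.0856
grasp_force: 0.0
28.6 shift cm [0.157 0.084 3.805] turn [-0.0011  0.0033  0.0007]
```

```bash

python3 -m creep '[0.12,0.06,1.5,0,0,0,0.12,0.06,2.8,0,0,0,0.12,0.06,3.8,0,0,0,0.12,0.06,3.8,0,0,0]' && python3 -m creep '[0,0,0,0,0,0,0,0,0,0,0,0,0,0,0,0,0,0,0,0,0,0,0,0,0,0,0,0,0,0]' 0 20 && python3 -m creep '[0,0,0,0,0,0,0,0,0,0,0,0,0,0,0,0,0,0]'
python3 -c "
from h import *
sp()"
```

```text
time: 29.0
position: [0.5195, 0.0097, 0.1191]
tcp_rot: [-0.0, 0.991, 0.133, -0.001]
contact_force: [0.4, -0.5, 0.2]
width: 0.0851
grasp_force: 0.0
time: 29.5
position: [0.5202, 0.0103, 0.1206]
tcp_rot: [-0.0, 0.991, 0.134, 0.001]
contact_force: [-2.2, 6.3, 7.8]
width: 0.059
grasp_force: 19.8
time: 29.8
position: [0.5202, 0.0103, 0.1206]
tcp_rot: [-0.0, 0.991, 0.134, 0.001]
contact_force: [-2.0, 6.1, 8.2]
width: 0.0593
grasp_force: 19.8
spindle frame x,y mm 3.08828923550169 1.2206625679183765 z 120.62219806750502 F [-2.   6.1  8.2]
```

Gripped at 59 mm. The pads' forward swing is pressing the ring lightly on the lips. Lift gently.

```bash

python3 -m creep '[0,0,-0.05,0,0,0,0,0,-0.1,0,0,0,0,0,-0.2,0,0,0,0,0,-0.2,0,0,0]' && python3 -m creep '[0,0,-0.1,0,0,0,0,0,-0.3,0,0,0,0,0,-0.5,0,0,0,0,0,-0.5,0,0,0]'&& python3 -m creep '[0,0,-0.3,0,0,0,0,0,-0.6,0,0,0,0,0,-1,0,0,0,0,0,-1,0,0,0]'
```

```text
time: 30.2
position: [0.5199, 0.0106, 0.1217]
tcp_rot: [-0.001, 0.991, 0.134, 0.0]
contact_force: [1.8, 9.8, -5.2]
width: 0.0581
grasp_force: 22.9
time: 30.6
position: [0.5196, 0.0101, 0.127]
tcp_rot: [-0.0, 0.991, 0.134, -0.0]
contact_force: [-3.9, 5.3, 6.0]
width: 0.0568
grasp_force: 20.0
time: 31.0
position: [0.5202, 0.0096, 0.1372]
tcp_rot: [0.0, 0.991, 0.133, 0.001]
contact_force: [-0.3, 0.2, -0.4]
width: 0.0559
grasp_force: 21.3
```

```bash

python3 -m creep '[0,0,-1,0,0,0,0,0,-2,0,0,0,0,0,-3,0,0,0,0,0,-3,0,0,0]' && python3 -m creep '[0.5,-3,0,0,0,0,1.2,-7,0,0,0,0,1.9,-11,0,0,0,0,2.5,-15,0,0,0,0,3.1,-19,0,0,0,0]' && python3 -m creep '[0.4,-2.5,0,0,0,0,0.6,-3.9,0,0,0,0,0.6,-3.9,0,0,0,0]'
python3 -c "
from h import *
print(pix(arm.camera_info('side'),[.4961,.2404,.018]))
gow([.4961,.2404,.09],.267)
im=arm.capture('wrist')[:,:,::-1];cv2.imwrite('pics/w7raw.png',im);i=arm.camera_info('wrist')
st=arm.get_state();T=rot(st['tcp_rot'])
for g in(.04,.051,.06): print([pix(i,st['position']+T.apply([x,y,g])).round(0) for x,y in((.0,-.031),(.028,0),(-.028,0),(0,.028))])
"
```

```text
time: 31.4
position: [0.5205, 0.0097, 0.1682]
tcp_rot: [0.0, 0.991, 0.134, 0.001]
contact_force: [-0.1, 0.2, -1.0]
width: 0.0556
grasp_force: 21.5
time: 31.9
position: [0.499, 0.2027, 0.1665]
tcp_rot: [0.0, 0.991, 0.133, 0.0]
contact_force: [0.7, -0.4, -0.8]
width: 0.0558
grasp_force: 21.5
time: 32.2
position: [0.4946, 0.2413, 0.1664]
tcp_rot: [-0.0, 0.991, 0.134, -0.0]
contact_force: [-0.6, -0.2, -0.6]
width: 0.0561
grasp_force: 21.5
[326.05373644 364.81505748]
32.2 [0.4946 0.2413 0.1664] shift cm [0.119 0.13  7.638] turn [-0.      0.      0.0026] [-0.6 -0.2 -0.6] 0.05609105409826442
[array([246., 298.]), array([319., 238.]), array([319., 350.]), array([385., 298.])]
[array([251., 283.]), array([319., 227.]), array([319., 332.]), array([380., 283.])]
[array([255., 273.]), array([319., 219.]), array([319., 320.]), array([376., 273.])]
```

```bash

python3 -m creep '[0.1,0.1,3,0,0,0,0.1,0.1,5.5,0,0,0,0.1,0.1,7,0,0,0,0.1,0.1,7.6,0,0,0,0.1,0.1,7.6,0,0,0]' && python3 chk.py 3 && 
python3 -m creep '[0,0,0.1,0,0,0,0,0,0.3,0,0,0,0,0,0.3,0,0,0]' >/dev/null && python3 chk.py 3 &&
python3 -m creep '[0,0,0.1,0,0,0,0,0,0.3,0,0,0,0,0,0.3,0,0,0]' >/dev/null && python3 chk.py 3 &&
python3 -m creep '[0,0,0.1,0,0,0,0,0,0.3,0,0,0,0,0,0.3,0,0,0]' >/dev/null && python3 chk.py 3 &&
python3 -m creep '[0,0,0.1,0,0,0,0,0,0.2,0,0,0,0,0,0.2,0,0,0]' >/dev/null && python3 chk.py 3
```

```text
time: 32.75
position: [0.4962, 0.2391, 0.0902]
tcp_rot: [0.0, 0.991, 0.133, -0.0]
contact_force: [0.7, 0.0, -0.3]
width: 0.0556
grasp_force: 21.5
z 90.24 F [ 0.66  0.   -0.28]
z 87.96 F [ 0.35  0.01 -0.36]
z 84.33 F [-0.3   0.55 -0.68]
z 81.19 F [ 0.09 -0.1  -0.5 ]
z 79.37 F [ 0.5  -2.32 -0.46]
```

```bash

python3 -m creep '[0,0,0.1,0,0,0,0,0,0.2,0,0,0,0,0,0.2,0,0,0]' >/dev/null && python3 chk.py 3 &&
python3 -m creep '[0,0,0.1,0,0,0,0,0,0.2,0,0,0,0,0,0.2,0,0,0]' >/dev/null && python3 chk.py 3 &&
python3 -m creep '[0,0,0.1,0,0,0,0,0,0.2,0,0,0,0,0,0.2,0,0,0]' >/dev/null && python3 chk.py 3 &&
python3 -m creep '[0,0,0.1,0,0,0,0,0,0.2,0,0,0,0,0,0.2,0,0,0]' >/dev/null && python3 chk.py 3
```

```text
z 77.37 F [ 0.15  0.65 -0.37]
z 75.35 F [-0.   -0.32 -0.53]
z 73.35 F [ 0.33 -0.51 -0.4 ]
z 72.47 F [-4.98 -2.28 14.84]
```

```bash

python3 -m creep '[0,0,-0.2,0,0,0,0,0,-0.3,0,0,0,0,0,-0.3,0,0,0]' && python3 -m creep '[0,0,0,0,0,0,0,0,0,0,0,0,0,0,0,0,0,0,0,0,0,0,0,0,0,0,0,0,0,0]' 0.88 && python3 -m creep '[0,0,-2,0,0,0,0,0,-5,0,0,0,0,0,-8,0,0,0,0,0,-11,0,0,0,0,0,-13,0,0,0]'
python3 - <<'E'
from h import *
st=arm.get_state();i=arm.camera_info('wrist');im=arm.capture('wrist')[:,:,::-1];cv2.imwrite('pics/w8raw.png',im)
def P(u,v,z):return at(i,u,v,z)
# rectify to metric top view around the dish at ring height z=.007 (0.5 mm/px); print coarse gray map
N=66;g=np.zeros((N,N))
gray=cv2.cvtColor(im,cv2.COLOR_BGR2GRAY)
uv=np.array([[pix(i,[.4961+.066-.002*r,.2404+.066-.002*c,.007]) for c in range(N)] for r in range(N)],np.float32)
g=cv2.remap(gray,uv[...,0],uv[...,1],cv2.INTER_LINEAR);sat=cv2.remap(im,uv[...,0],uv[...,1],cv2.INTER_LINEAR)
lo,hi=g.min(),g.max();print(lo,hi)
for r in g[::2]: print(''.join('%d'%min(9,int(10*(k-float(lo))/(hi-lo+1))) for k in r))
E
```

```text
time: 35.45
position: [0.4962, 0.2397, 0.0745]
tcp_rot: [-0.0, 0.991, 0.133, 0.0]
contact_force: [-0.3, -0.1, 0.2]
width: 0.0554
grasp_force: 21.3
time: 35.95
position: [0.4961, 0.2396, 0.0745]
tcp_rot: [-0.0, 0.991, 0.133, -0.0]
contact_force: [-0.0, -0.1, -0.9]
width: 0.0754
grasp_force: 0.0
time: 36.45
position: [0.4964, 0.2398, 0.2066]
tcp_rot: [-0.0, 0.991, 0.133, 0.001]
contact_force: [1.1, -0.3, -0.2]
width: 0.075
grasp_force: 0.0
85 191
666666666666666666655479999998877889999998631212122224666666666666
666666666666666679998644556778898888766555689987421112222466666666
666666666666789863458999999999999999999999886556898611122222665412
666666666799842489999999999999999999999999999998656898622122222221
666666679942389999999999999999999999999999999999998666895221222222
666666984149999999999999999999999999999999999998999986413432222222
666798414899999999999999999999999999999999999999999998610134322221
668961258999999999999999999999999999999999999999999986442001332212
689413699999999999999999999999999999999999999999999998444300034212
982134899999999999999999999999998643587799999999
[... 859 characters left out ...]
899642355599999999999999855558
011244489999999999999999865432100000002455568999999999999998545579
511113347999999999999999999877555555555689999999999999999984444598
841111344699999999999999999999999999999999999999999999999644445897
895111024445999999999999999999999999999999999999999999995444468876
679710111244599999999999999999999999999999999999999999634444698666
667972011012444889999999999999999999999999999999999853334447977666
666689720000013345799999999999999999999999999999874333344798766666
666666897100000012346989999999999999999999999863323333479876666666
666666668984100110101223456698899999999886432222223357887666666666
666666666678984100101111111111121121111121222222357897766666666666
```

The rectified map shows the ring lying flat and centred in the dish (about 62 mm wide, gap intact). The robot is clear and touches nothing.

```bash
python3 -m creep '[0,0,0,0,0,0,0,0,0,0,0,0]' && python3 -c "
from bench import arm
print(arm.close_job())"
```

```text
time: 36.7
position: [0.4957, 0.2395, 0.2036]
tcp_rot: [0.0, 0.991, 0.133, -0.001]
contact_force: [-0.8, -0.1, -1.0]
width: 0.0749
grasp_force: 0.0
the job is handed in; nothing more can be done
None
```

I freed the ring with the pick (about 12 N measured at the wrist), laid it flat in the dish, put the pick back in its stand and handed the job in at about 37 s; no verdict came back.

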